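Bar and pin the bin cabinet

TASK

Lock up the small blue-doored bin cabinet: swing its steel hasp bar fully home over the brass staple, then take the red-headed pin from the wooden block and drop it all the way through the hasp's eye and the staple's loop. Leave the pin hanging upright with its collar down on the bar and let go.

Things in the scene. Friction and masses are not known exactly. Their poses are not given: they have to be found in the camera images.
- hasp (a joint): Angle of the hasp bar, rad: 0 = fully home at its stop (eye over the staple), 2.2 = swung right out. Flat steel bar 180 x 50 x 6 mm that turns level about an upright hinge on one door; from above it closes clockwise. Its top is 100 mm above the bench; a round 28 mm eye is 130 mm from the hinge. Friction of 0.06 N m keeps it where it is left; the staple lies below and does not block it.
- hasp_knob (a point): Middle of the upright round black knob on the hasp bar, by which it is pushed or gripped: 16 mm across, 36 mm tall (100 to 136 mm above the bench), 60 mm from the hinge axis, on the line from hinge to eye. Its frame turns with the bar: -y points from hinge to eye, z up.
- staple (a point): Centre of the brass staple's loop, 88 mm above the bench: level U of 8 mm bar, opening 36 mm wide (y), free below, its outer bar's inside 18 mm out (x). Axes: x straight out from the doors, y along them to the hinge, z up. Hinge axis at y +130 mm; at joint 0 the eye's centre is over this point. Doors at x -50 mm, fixed cabinet (150 deep, 300 wide, 130 mm high) behind them.
- red_pin: Loose pin, 130 g. Origin: centre of its lower tip; z up. Shank 10 mm across, 60 long; collar 48 across at 60 to 65 mm; round red head to grip, 22 across, 65 to 99 mm. Starts upright in one of three 16 mm holes, 65 mm apart along its y axis, in a fixed wooden block (200 x 80, 68 mm high), collar on the block; like pins with yellow and black heads in the others. Lift over 60 mm to clear.

How it is judged (in metres and radians):
On the way, in this order (a step that is already met when the one before it is completed fails the run):
1. the hasp bar is swung home over the staple (value of joint hasp below 0.1 rad), for 0.2 s.
2. the red pin is down through eye and loop (value of joint hasp below 0.12 rad and horizontal distance between red_pin and staple below 0.022 m and z of red_pin in the frame of staple below -0.041 m), for 0.2 s.
At the end, for the whole second after the job is handed in: The hasp bar is home (joint under 0.12 rad), and the red pin hangs at rest through the eye and the loop: its tip within 22 mm of the loop's centre seen from above and at least 41 mm below it (collar on the bar), upright within 10 degrees (all of step 2 and angle between red_pin's own z axis and vertical below 0.18 rad and linear speed of red_pin below 0.03 m/s); the robot touches nothing.
It also fails if it takes over 51 s, if anything falls off the work surface, if the arm or the gripper's body presses on something with over 40 N, if the wrist force passes 120 N, or if a joint passes its speed limit or range.

ROBOT

A 6-joint arm with a two-finger parallel gripper is mounted at the origin on the work surface. World frame = base frame: x ahead of the robot, y to its left, z up, the work surface at z = 0. Lengths are in mm, angles in rad, forces in N, time in s.
With the tool pointing down it reaches from about 250 to 800 mm from the base axis. Payload 8.5 kg.
Tool frame: the origin (TCP) lies on the front face of the gripper's body, between the roots of the fingers; the fingertips stand 73 mm ahead of it and the grasp point (between the pads) lies 54 mm ahead of it; z points along the fingers, y is the line along which they close (so a half turn about z gives the same grasp; the last joint's range is limited). The gripper opens to 85 mm and grips with 20 to 120 N. Pads are 22 mm wide; open, the fingers measure 114 mm over their backs; the gripper's body (76 mm by 85 mm) begins 54 mm behind the grasp point. The pads swing forward as they close: fully open they stand 13 mm farther back than shut.
Start: joints at [-1.205, 0.238, -0.013, 1.319, 0, 1.571], TCP at [187.776, -490.231, 303.876] pointing down, gripper open.
Joint ranges: [-2.66, 2.66], [-1.03, 1.9], [-1.14, 1.46], [-1.82, 2.27], [-1.45, 1.34], [-3.14, 3.14]. Speed limits (rad/s): [2.22, 2.22, 2.79, 3.14, 3.14, 3.14].

INTERFACE

Orientations are given as a unit quaternion [x, y, z, w].
In Python, from cell import robot, jaws, ik, optics, finish_job gives the robot as it stands. Calls block until the motion is done:
- robot.movep(position, orientation): joint-space move of the TCP to a pose.
- robot.servo_line(position, velocity=150, attitude=None): straight line of the TCP; attitude=None keeps the orientation; velocity is the mean speed in mm/s.
- robot.set_joints(angles): joint-space move.
- jaws.command_gripper(opening): finger opening in mm; the grip force is fixed at half the most; returns when the fingers have stopped.
- robot.dwell(seconds).
- ik(position, orientation): joint angles nearest the present ones, or None.
- robot.get_obs(): the state.
- optics.camera(name): name is "side" or "top" or "wrist"; returns (picture, depth): 400x640x3 uint8, blue, green, red; 400x640 float32, mm along the optical axis (not along the pixel's ray), 0 where there is no reading.
- optics.camera_params(name): a dict with "K" (3x3 intrinsics, pixels), "k1" (the pictures are not rectified: a ray, as slopes to the right and down, at radius r is drawn at 1 + k1 r^2 times it, then the intrinsics apply), "R" (3x3) and "t" (3): a world point X has camera coordinates R X + t. Camera axes: x right, y down, z forward; pixel columns grow to the right and rows downward; lengths in mm; the calibration is good to about 2 mm. A picture is of the moment at which its call begins: read the wrist's pose just before it. camera_params takes no time and is no camera call; for the wrist camera it gives the pose at the moment of the call.
A pose or a line that the arm cannot do raises robot.IKError and nothing moves.
- finish_job(): hands the job in; it is judged then, once.
The state is a dict: "time_s": time; "qpos": joint angles; "qvel": joint speeds; "effort": joint torques, N m; "tool_pos": TCP position; "ee_rot": TCP orientation; "wrist_force": force on the tool from outside, world axes, zero at the start; "wrist_torque": the same for the moment, N m; "width": finger opening in mm; "finger_force": force on a finger pad.
Only numpy, scipy, OpenCV 4.12 (cv2) and the standard library are available. Lean on these libraries where they do the work, as an engineer would, in place of code of your own. Each camera call takes 0.05 s, during which the arm holds its last target. There are 200 camera calls.

## Working session

There is one attempt and no reset: what is moved stays moved. The work goes in short steps, each a Python script; the robot and the scene stay as the last script left them, time stands still between calls to the robot, and variables do not carry over. Pictures are saved under pics/ and viewed, at most 10 in all, crops included, and the job is handed in when it is done.

```bash
mkdir -p pics
cat > h.py <<'E'
import numpy as np, cv2
from cell import robot, jaws, ik, optics, finish_job
def cast(cam,uv,z=None,depth=None,P=None):
    P=P or optics.camera_params(cam)
    K,R,t=np.array(P["K"]),np.array(P["R"]),np.array(P["t"])
    s=cv2.undistortPoints(np.array([[uv]],float),K,np.array([P["k1"],0,0,0,0.]))[0,0]
    d=R.T@np.array([*s,1]);c=-R.T@t
    return c+d*(depth if depth is not None else (z-c[2])/d[2])
E
python3 - <<'E'
from h import *
for n in("top","side"):
    p,d=optics.camera(n);cv2.imwrite(f"pics/{n}.png",p);np.savez(f"pics/{n}.npz",p=p,d=d)
    P=optics.camera_params(n);print(n,P,(d>0).mean())
o=robot.get_obs();print(o["time_s"],o["ee_rot"])
E
```

```text
top {'K': array([[438.86622242,   0.        , 317.72459451],
       [  0.        , 438.86622242, 209.15770603],
       [  0.        ,   0.        ,   1.        ]]), 'k1': -0.00034664925346710666, 'R': array([[-6.91770431e-04, -9.99972527e-01,  7.38012264e-03],
       [-9.97394470e-01,  1.57566911e-04, -7.21404569e-02],
       [ 7.21373122e-02, -7.41079815e-03, -9.97367178e-01]]), 't': array([ -16.92850497,  555.5548378 , 1133.74146142])} 0.9961953125
side {'K': array([[423.61137945,   0.        , 316.52138278],
       [  0.        , 423.61137945, 201.2463982 ],
       [  0.        ,   0.        ,   1.        ]]), 'k1': -0.03333549649285933, 'R': array([[ 0.98005018, -0.19769484, -0.02045469],
       [-0.15642443, -0.70375379, -0.69300938],
       [ 0.12260931,  0.68238358, -0.72063833]]), 't': array([-527.39844567,  129.47640346,  866.81315595])} 0.9958125
0.1 [ 9.83320853e-01  1.81878268e-01 -1.00449389e-04 -6.21175116e-04]
```

View pics/top.png

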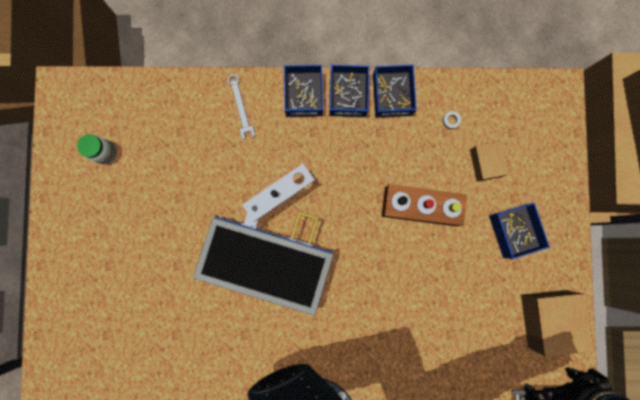

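View pics/side.png

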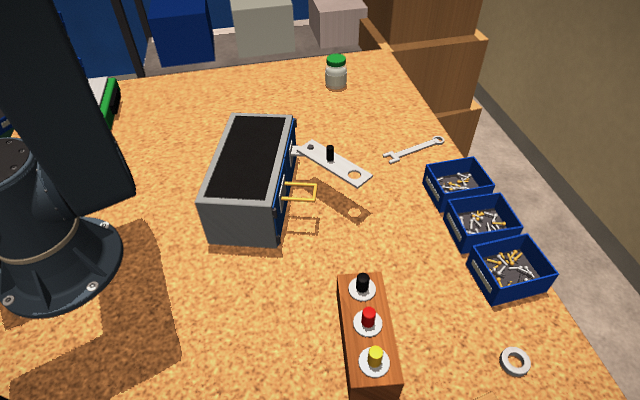

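The top view shows the cabinet around (265,262), hinge near (254,210), knob (275,193), eye (299,178), staple (308,228) and the red pin (428,204). The side view agrees, with red at (368,318), knob (330,153), eye (354,175) and staple (300,192). Next I'll measure with masks.

Run:
```python
from h import *
def cen(m,box):
    x0,y0,x1,y1=box;mm=np.zeros_like(m);mm[y0:y1,x0:x1]=m[y0:y1,x0:x1]
    n,l,s,c=cv2.connectedComponentsWithStats(mm.astype(np.uint8));i=1+s[1:,4].argmax();return c[i],s[i,4],(l==i)
I={n:np.load(f"pics/{n}.npz")["p"] for n in("top","side")}
for n,bx in(("top",dict(red=(410,190,445,220),knob=(265,183,285,203),st=(285,205,325,246),cab=(190,215,340,316))),("side",dict(red=(350,295,385,335),knob=(322,140,340,165),st=(282,175,322,208)))):
    p=I[n];h=cv2.cvtColor(p,cv2.COLOR_BGR2HSV);H,S,V=[h[...,k].astype(int) for k in range(3)]
    red=((H<6)|(H>174))&(S>170)&(V>90)
    c,a,_=cen(red,bx["red"]);print(n,"red",c,a,cast(n,c,z=100).round(1))
    c,a,_=cen((V<75),bx["knob"]);print(n,"knob",c,a,cast(n,c,z=118 if n=="side" else 132).round(1))
    for k in("st",):
        x0,y0,x1,y1=bx[k];cv2.imwrite(f"pics/{n}_st.png",cv2.resize(p[y0-45:y1+10,x0-55:x1+20],None,fx=6,fy=6,interpolation=cv2.INTER_CUBIC))
p=I["top"];h=cv2.cvtColor(p,cv2.COLOR_BGR2HSV)
c,a,l=cen(h[...,2]<50,(190,215,340,316))
r=cv2.minAreaRect(np.argwhere(l)[:,::-1].astype(np.float32));b=[cast("top",q,z=130)[:2].round(1) for q in cv2.boxPoints(r)];print("cab inner",b,[np.linalg.norm(b[i]-b[i-1]).round() for i in range(4)])
```

```text
top red [428.65789474 203.39473684] 38 [ 563.9 -288.8  100. ]
top knob [274.48148148 193.59259259] 27 [584.6  86.5 132. ]
side red [368.49253731 315.92537313] 201 [ 563.8 -295.4  100. ]
side knob [329.9        152.92727273] 110 [587.2  85.1 118. ]
cab inner [array([397.7, 256.2]), array([508.4, 224. ]), array([430. , -31.3]), array([320.3,   2.8])] [np.float64(265.0), np.float64(115.0), np.float64(267.0), np.float64(115.0)]
```

View pics/top_st.png

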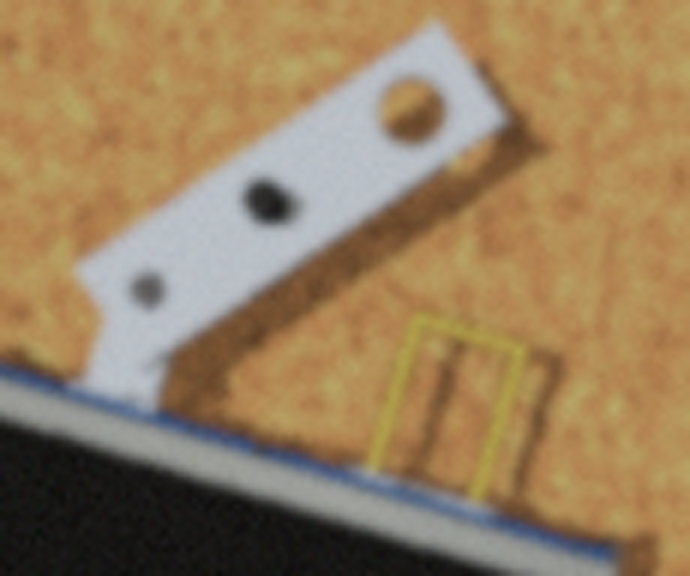

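```bash
cat >> h.py <<'E'
from scipy.spatial.transform import Rotation as Ro
def down(a):  # tool z down, closing line at world angle a; choose half-turn nearest to present joint 6
    y=np.array([np.cos(a),np.sin(a),0]);z=np.array([0,0,-1.])
    return Ro.from_matrix(np.c_[np.cross(y,z),y,z]).as_quat()
def best(pos,a):
    qs=[(ik(pos,down(b)),down(b)) for b in(a,a+np.pi)];qs=[q for q in qs if q[0] is not None]
    cur=np.array(robot.get_obs()["qpos"]);return min(qs,key=lambda q:abs(np.array(q[0])-cur).max())[1]
sx=np.array([.956,-.293,0]);sy=np.array([.293,.956,0])
E
python3 - <<'E'
from h import *
f=lambda u,v:(230+(u+.5)/6-.5,160+(v+.5)/6-.5)
hg=cast("top",f(148,290),z=100);ey=cast("top",f(411,110),z=100);ob=cast("top",f(470,336),z=92);st=ob-22*sx
print("hinge",hg,"eye",ey,np.linalg.norm(hg-ey),"staple",st,"hinge rel",(hg-st)@sx,(hg-st)@sy)
pos=[530,60,400];q=best(pos,np.arctan2(sx[1],sx[0]))
robot.movep(pos,q)
o=robot.get_obs();P=optics.camera_params("wrist");p,d=optics.camera("wrist")
cv2.imwrite("pics/w1.png",p);np.savez("pics/w1.npz",p=p,d=d,**P)
print(o["time_s"],o["qpos"],P,-np.array(P["R"]).T@P["t"])
E
```

```text
hinge [552.83694642 138.60277788 100.        ] eye [626.78747256  31.66638543 100.        ] 130.01566192565053 staple [513.45989569  13.97396374  92.        ] hinge rel 1.128217952918566 130.6826221765445
2.4333 [ 1.11401634e-01  2.41738172e-01  2.34257462e-01  1.56351539e+00
 -1.71983893e-04  1.98087059e+00] {'K': array([[310.81054635,   0.        , 316.42993118],
       [  0.        , 310.81054635, 201.24426997],
       [  0.        ,   0.        ,   1.        ]]), 'k1': -0.05169423697425811, 'R': array([[ 9.55646370e-01, -2.94516467e-01,  2.55527352e-04],
       [-2.79708451e-01, -9.07325020e-01,  3.13886110e-01],
       [-9.22127816e-02, -3.00035595e-01, -9.49460607e-01]]), 't': array([-488.23688015,  131.59581092,  538.11219321])} [553.01108504 137.05918268 469.73499054]
```

View pics/w1.png

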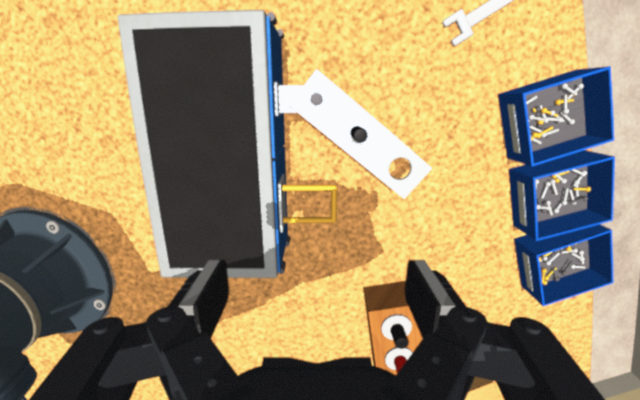

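The wrist view shows the hinge at (316,99), knob (359,134), eye (400,168) and staple outer bar at (334,204). The top-view geometry fits the given sizes to about 1 mm. I'll cross-check with these pixels, then push.

Run:
```python
from h import *
W=dict(np.load("pics/w1.npz"))
for n,uv,z in(("hinge",(316,99),100),("eye",(400,168),100),("outer bar",(334,204),92)):
    print(n,cast("wrist",uv,z=z,P=W).round(1))
print("outer bar top-view",(np.array([513.5,14,92])+22*sx).round(1))
H=np.array([552.5,138.5,0]);a0=np.arctan2(-.956,-.293)
jaws.command_gripper(30)
def pose(th,z):
    a=a0+th;return (H+60*np.array([np.cos(a),np.sin(a),0])+[0,0,z]),a+np.pi/2
p,a=pose(.902,240);q=best(p,a);robot.movep(p,q)
off=0 if np.allclose(q,down(a)) else np.pi
f0=np.array(robot.get_obs()["wrist_force"])
p,a=pose(.902,177);robot.servo_line(p,120)
print("down",np.array(robot.get_obs()["wrist_force"])-f0,robot.get_obs()["width"])
th=.902
while th>-.3:
    th-=.15 if th>.1 else .03
    p,a=pose(th,177);robot.servo_line(p,80,down(a+off))
    o=robot.get_obs();f=np.array(o["wrist_force"])-f0
    if th<.3:print(round(th,3),f.round(1))
    if np.linalg.norm(f[:2])>8:break
print(o["time_s"])
p,a=pose(th+.12,177);robot.servo_line(p,80,down(a+off))
p,a=pose(th+.12,260);robot.servo_line(p,150)
top,_=optics.camera("top");cv2.imwrite("pics/top2.png",cv2.resize(top[150:270,220:340],None,fx=5,fy=5,interpolation=cv2.INTER_CUBIC))
print(robot.get_obs()["time_s"])
```

```text
hinge [552.7 137.3 100. ]
eye [626.7  31.  100. ]
outer bar [536.8   7.5  92. ]
outer bar top-view [534.5   7.6  92. ]
down [ 0.47642429  0.76818448 -0.7891938 ] 29.837543212575365
0.152 [ 0.7  0.8 -0.4]
0.002 [-0.1 -0.2 -2. ]
-0.028 [ 0.9  0.2 -0.8]
-0.058 [ 1.2  0.1 -0.6]
-0.088 [-0.1  0.5 -0.3]
-0.118 [ 7.6 -1.8 -4.2]
-0.148 [13.8 -4.2 -7.8]
7.6167
8.6333
```

Run:
```python
from h import *
b=cast("top",(401.5,200),z=107);y=cast("top",(455,207.5),z=107);print(b,y,np.linalg.norm(b-y))
a=np.arctan2(*(b-y)[[1,0]])-np.pi/2;print("close angle",a)
pos=[564,-292,270];q=best(pos,a)
robot.movep(pos,q);jaws.command_gripper(60)
P=optics.camera_params("wrist");p,d=optics.camera("wrist");np.savez("pics/w2.npz",p=p,d=d,**P)
cv2.imwrite("pics/w2.png",p)
top,_=optics.camera("top");cv2.imwrite("pics/top3.png",cv2.resize(top[160:260,230:340],None,fx=6,fy=6,interpolation=cv2.INTER_CUBIC))
h=cv2.cvtColor(p,cv2.COLOR_BGR2HSV);m=((h[...,0]<6)|(h[...,0]>174))&(h[...,1]>170)&(h[...,2]>60)
n,l,s,c=cv2.connectedComponentsWithStats(m.astype(np.uint8));i=1+s[1:,4].argmax()
print(c[i],s[i],cast("wrist",c[i],z=98,P=P),q,robot.get_obs()["time_s"])
```

```text
[ 571.61586881 -220.77559144  107.        ] [ 553.26206759 -351.08862413  107.        ] 131.59919646019674
close angle -0.13992356408490902
[317.40188383 199.74882261] [305 184  26  33 637] [ 564.57711657 -288.97073378   98.        ] [0.75480707 0.65594686 0.         0.        ] 10.5333
```

View pics/w2.png

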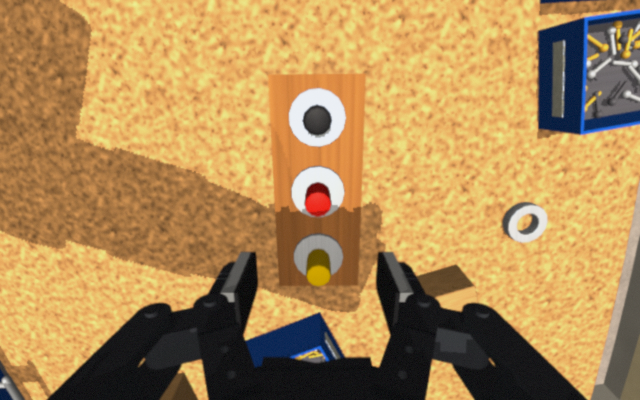

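View pics/top3.png

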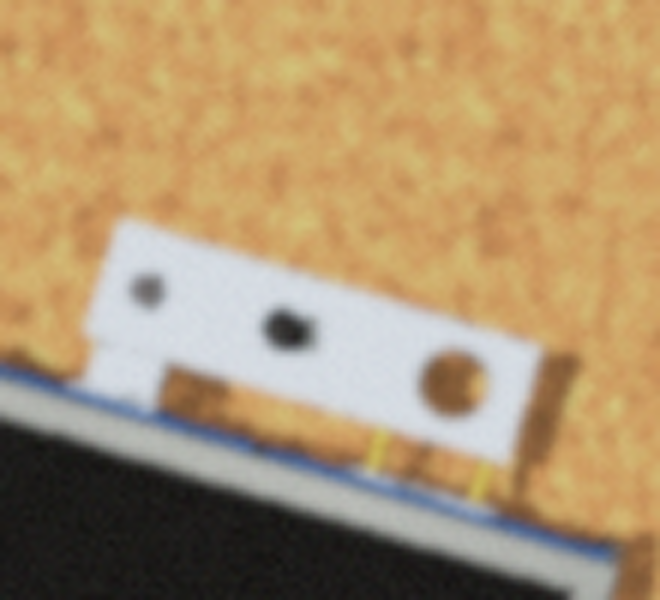

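Hasp is home; its eye is at crop pixel (453,383) in the top view. In the wrist view the red head is at (318,203) and its collar at (318,191).

Run:
```python
from h import *
W=dict(np.load("pics/w2.npz"));W={k:W[k] for k in W if k not in"pd"}
print("collar",cast("wrist",(318,191),z=73,P=W))
E3=cast("top",(230+453.5/6-.5,160+383.5/6-.5),z=100);print("eye",E3)
pin=np.array([564,-288.5])
robot.servo_line([*pin,210],200);robot.servo_line([*pin,148],100)
print("f",robot.get_obs()["wrist_force"])
jaws.command_gripper(15)
o=robot.get_obs();print("w",o["width"],o["finger_force"],o["wrist_force"])
robot.servo_line([*pin,290],150)
e=(E3+np.array([514,13.7,100]))/2;print("target",e)
pos=[e[0],e[1],290];a=np.arctan2(sx[1],sx[0]);robot.movep(pos,best(pos,a))
robot.servo_line([e[0],e[1],264],100)   # tip about 124
p,_=optics.camera("side");cv2.imwrite("pics/s4.png",cv2.resize(p[60:220,220:420],None,fx=4,fy=3.75,interpolation=cv2.INTER_CUBIC))
p,_=optics.camera("wrist");cv2.imwrite("pics/w4.png",p)
o=robot.get_obs();print(o["width"],o["time_s"],o["tool_pos"],o["wrist_force"])
```

```text
collar [ 565.20335115 -288.95215299   73.        ]
eye [514.8859635   14.30439585 100.        ]
f [-0.11390447  0.12118581  0.14371018]
w 20.141732258227044 58.68938684463501 [-0.77858407 -0.41748963  4.60143345]
target [514.44298175  14.00219792 100.        ]
20.179217212798843 14.975 [514.81888677  13.59915922 264.48327142] [ 0.40851523 -0.22966998 -1.0838247 ]
```

View pics/s4.png

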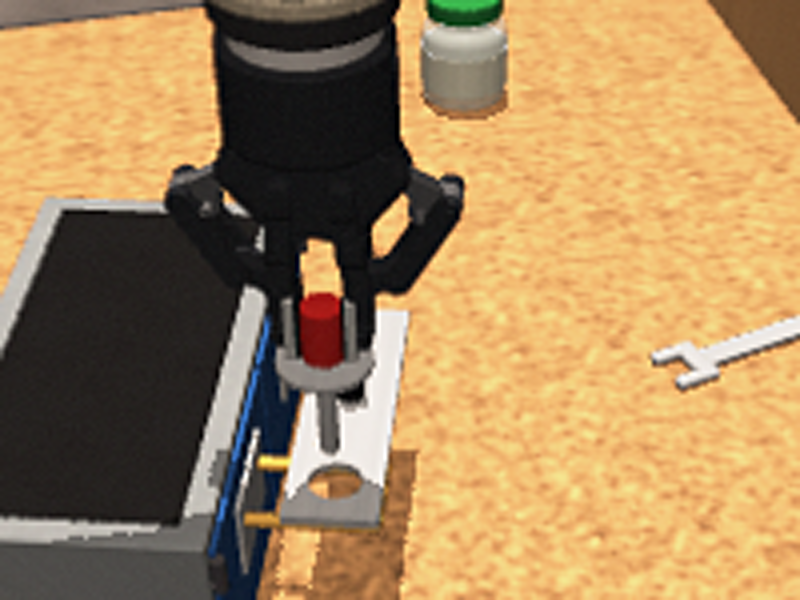

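View pics/w4.png

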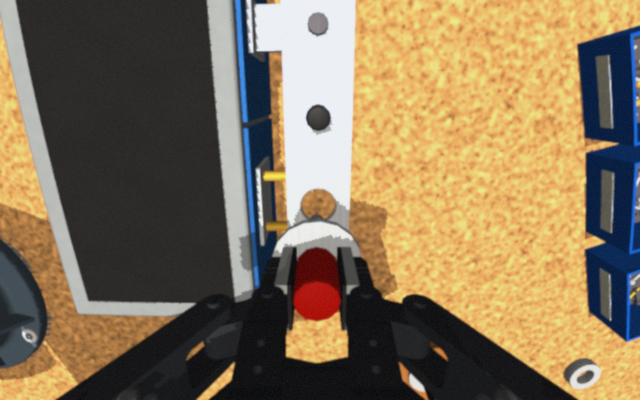

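The pin hangs upright in the jaws, with its tip at side-crop pixel (333,448) and the eye centred at about (340,483). The wrist view shows it lined up over the bar. I'll check the tip by casting a ray, then lower.

Run:
```python
from h import *
uv=(220+333.5/4-.5,60+448/3.75-.5);t=cast("side",uv,z=125);e2=cast("side",(220+340/4-.5,60+483/3.75-.5),z=100)
print("tip",t,"eye side",e2)
d=t[:2]-e2[:2];print("tip-eye",d)
if np.linalg.norm(d)>7: raise SystemExit("check")
f0=np.array(robot.get_obs()["wrist_force"]);x,y=514.4,14.
for z in[250,235,220,205,195,190,187,184,182,181,180,179]:
    robot.servo_line([x,y,z],60);f=np.array(robot.get_obs()["wrist_force"])-f0
    print(z,f.round(1))
    if np.linalg.norm(f)>8:break
print(robot.get_obs()["time_s"])
```

```text
tip [514.87511959   9.71627453 125.        ] eye side [516.85207951   8.13377971 100.        ]
tip-eye [-1.97695992  1.58249482]
250 [-0.9  1.1 -0.2]
235 [-0.9  0.  -0.5]
220 [-0.2  1.1 -0. ]
205 [0.5 0.2 0.2]
195 [0.1 0.7 0.2]
190 [ 0.3 -0.6  0.9]
187 [-0.4 -0.  -0.3]
184 [-0.8  0.5 -0.1]
182 [-1.   1.  -0.3]
181 [-0.5  0.  -0.1]
180 [-0.7 -0.2  6.4]
179 [-1.6 -1.8 13.7]
18.625
```

Collar is seated on the bar, so I'll release, back off and check.

Run:
```python
from h import *
robot.servo_line([514.4,14,180.3],40)
jaws.command_gripper(42);robot.dwell(.2)
robot.servo_line([514.4,14,300],100)
p=[450,-250,350];robot.movep(p,best(p,-.3));robot.dwell(.3)
s,_=optics.camera("side");t,_=optics.camera("top")
a=cv2.resize(s[100:220,240:390],(500,400),interpolation=cv2.INTER_CUBIC);b=cv2.resize(t[160:260,240:315],(300,400),interpolation=cv2.INTER_CUBIC)
cv2.imwrite("pics/end.png",np.hstack([a,b]));print(robot.get_obs()["time_s"],robot.get_obs()["width"])
```

```text
22.2417 41.92386747047479
```

View pics/end.png

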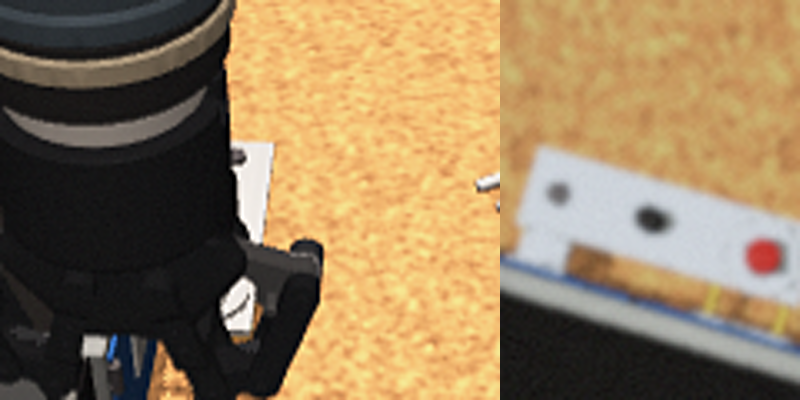

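The top view (right half) shows the bar home, with the red head over the eye at (765,257). The arm hides the pin in the side view. I'll check the head's height and position from the top depth, then hand in.

Run:
```python
from h import *
t,d=optics.camera("top");h=cv2.cvtColor(t,cv2.COLOR_BGR2HSV)
m=((h[...,0]<8)|(h[...,0]>172))&(h[...,1]>150);m[:,:290]=0;m[:,325:]=0;m[:200]=0;m[245:]=0
v,u=np.argwhere(m).mean(0);X=cast("top",(u,v),depth=float(np.median(d[m])));print(X)
if abs(X[2]-139)<8 and np.hypot(X[0]-514.4,X[1]-14)<10: print(finish_job())
```

```text
[512.84768171  12.03206414 141.1274653 ]
the job is handed in; nothing more can be done
None
```

The hasp is home and the red pin hangs through the eye and loop with its collar on the bar; its head measured within 3 mm of target from above, the gripper is clear, and I handed the job in at about 22 s of the 51 s limit (the judge gave no verdict).

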